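Put the charged camera battery away in the sliding-cover case

TASK

Slide back the blue cover of the battery case, lower the loose green-banded (charged) battery flat into the empty bay without dropping it, and slide the cover fully shut again. The other green-banded battery stays in its bay in the case; leave the red-banded battery and everything else on the desk where it lies.

Things in the scene. Friction and masses are not known exactly. Their poses are not given: they have to be found in the camera images.
- case: Grey battery case fixed to the desk, 122 (its x) x 285 (its y) x 54 mm high, y -205 to +80 mm. Origin on the desk under the middle of the two-bay tray; z up; yaw up to 0.4 rad either way. Tray (y -79 to +74): floor 6 mm thick, two bays in a row along y, side walls 110 mm apart, 100 mm clear between their top lips. Behind it (y -79 to -205) a closed deck 44 mm high, over which the open cover parks.
- cover (a joint): Blue cover (107 x 149 x 4 mm, top 50.5 mm above the desk) sliding in the case's grooves: 0 = shut against the end wall; grows in m as it slides to the case's -y; 0.12 = fully open, at its stop. Starts at 0 to 0.03. Friction 2 N; stays where left. At 0.12 the bay and 60 mm beyond it are bare; open it at least 0.09 m. Underside 46.5 mm above the desk: a battery standing proud blocks it.
- cover_grip (a point): Centre of the orange upright grip bar on the middle of the cover: 44 mm along the case's x, 14 mm thick along its y (the sliding direction), 30 mm high. This point is 65.5 mm above the desk, 15 mm below the bar's top. Moves with the cover: x = 0, y = -1 mm - joint value in the case's frame. Axes as the case's.
- bay (a point): Centre of the empty bay's floor, 6 mm above the desk, at x = 0, y = +38 mm in the case; axes as the case's. Inside 48 (x) x 71 mm (y): the battery lies with its length along the case's y. Orange ribs 8 mm high, 4 mm thick along both long sides, a like rib towards the rear bay, at the outer end the case's wall (53 mm above the desk). 27 mm of free floor beside each side rib for fingers.
- rear_bay (a point): Centre of the floor of the rear bay, like the other, at x = 0, y = -38 mm in the case's frame; holds a stored battery that stays there.
- green_mid (a point): Centre of the loose green-banded battery on the desk: black block 62 (its x) x 38 (its y) x 36 mm high, centre 18 mm above the desk, about 0.18 kg. z up, yaw up to 0.8 rad either way. Either end may go first in the bay. In the bay its centre is 24 mm above the desk; hold its upper 24 mm so that the fingers stay above the 8 mm ribs.
- green: The same battery; origin at the centre of its underside.
- stored_mid (a point): Centre of the battery with a green band already stored in the rear bay, same size, its length along the case's y; leave it.
- red_mid (a point): Centre of the discharged battery with a red band lying on the desk, same size; leave it where it lies. Green and red may lie in each other's place.
- tape: Bystander: roll of yellow tape, 90 mm across, 25 mm high, origin under its centre.
- mug: Bystander: blue mug, 80 mm across, 90 mm high, origin under its centre.
- lenscap: Bystander: black round lens cap, 64 mm across, 10 mm high, origin under its centre.
- remote: Bystander: black remote control, 165 x 46 x 18 mm, long along its x, origin under its centre.
- driver: Bystander: screwdriver with an orange handle, lying along its x.
- clamp: Bystander: orange pipe clamp, 50 x 50 x 52 mm, origin under its centre.
- adapter: Bystander: black mains adapter, 85 x 50 x 32 mm, origin under its centre.
Mind the look-alikes: they are no part of the job. Leave any purple or turquoise look-alike of the green alone.

How it is judged:
By the outcome, as a careful person would: the job done as asked, in the order asked, and still so for the second after the job is handed in, with the robot touching nothing.
It also fails if it takes over 69 s, if anything falls off the work surface, if the arm or the gripper's body presses on something with over 40 N, if the wrist force passes 120 N, or if a joint passes its speed limit or range.

ROBOT

A 6-joint arm with a two-finger parallel gripper is mounted at the origin on the work surface. World frame = base frame: x ahead of the robot, y to its left, z up, the work surface at z = 0. Lengths are in m, angles in rad, forces in N, time in s.
With the tool pointing down it reaches from about 0.375 to 0.9 m from the base axis. Payload 3.1 kg.
Tool frame: the origin (TCP) lies at the centre of the arm's flange, where the gripper is bolted on; the fingertips stand 182 mm ahead of it and the grasp point (between the pads) lies 164 mm ahead of it (r.tcp_to_tips is the distance from the TCP to the fingertips, in m); z points along the fingers, x is the direction in which the jaws open and shut, and the axes are right-handed (so a half turn about z gives the same grasp; the last joint's range is limited). The gripper opens to 87 mm and grips with 3 to 60 N. Pads are 19 mm wide; open, the fingers measure 117 mm over their backs; the gripper's body (75 mm by 190 mm) begins 51 mm behind the grasp point.
Start: joints at [-1.357, 0.527, 1.433, -0, 1.181, -0.178], TCP at [0.239, -0.577, 0.405] pointing down, gripper open.
Joint ranges: [-3.08, 3.08], [-0.75, 2.2], [0.22, 2.44], [-1.43, 4.57], [0, 2.65], [-2.85, 2.85]. Speed limits (rad/s): [2.79, 2.79, 3.14, 3.14, 3.14, 3.14].

INTERFACE

Orientations are given as a unit quaternion [w, x, y, z].
In Python, from rig import r gives the robot as it stands.
- The arm moves only by the shell command python3 -m crank 'ROWS' [FORCE]. ROWS is JSON, a list of rows, each a list of 7 numbers: the shift along the tool's x, y, z in m, then the turn, a rotation vector about the tool's x, y, z in degrees, then the gripper's target within -1 to 1 (fully open at 1, half-way at 0, shut at -1). A call has 1 to 20 rows; each row shifts and turns the pose as measured when the row begins, along the tool's axes as they then stand; what a row does not reach is not made up. A row lasts 1/8 s, in which the tool goes at most 62.5 mm and 10.7 degrees, less where a joint would pass 70% of its speed; a pose out of reach is approached as far as the arm can. A call is refused whole if a number of a shift passes 0.0625 or a number of a turn 10.7, either way. A call with a gripper value outside its range is refused whole. The fingers move at their own pace and stop on an object; FORCE is the grip in N (left out, the last holds). Time passes only in rows, so rows that do not move let the fingers close. It gives the time, the measured TCP pose, the force and the opening at its end, in the units of the state.
- r.sense(): the state, without advancing time (a new reading comes with each control period).
- r.get_image(name): name is "scene" or "top"; returns a dict with "image" (400x640x3 uint8, red, green, blue), "range_z" (400x640 float32, m along the optical axis (not along the pixel's ray), 0 where there is no reading), "K" (3x3 intrinsics, pixels), "R" (3x3) and "t" (3): a world point X has camera coordinates R X + t. Camera axes: x right, y down, z forward; pixel columns grow to the right and rows downward; lengths in m; the calibration is good to about 2 mm. A picture is of the moment at which its call begins.
- r.finish_job(): hands the job in, once; it reports no verdict.
The state is a dict: "clock": time; "q": joint angles; "qvel": joint speeds; "tau": joint torques, N m; "position": TCP position; "tool_rot": TCP orientation; "contact_force": force on the tool from outside, world axes, zero at the start; "torque": the same for the moment, N m; "finger_gap": finger opening in m.
Only numpy, scipy, OpenCV 4.12 (cv2) and the standard library are available. Lean on these libraries where they do the work, as an engineer would, in place of code of your own. Each camera call takes 0.05 s, during which the arm holds its last target.

## Working session

There is one attempt and no reset: what is moved stays moved. The work goes in short steps, Python scripts to look and compute and a shell command to move; the robot and the scene stay as the last step left them, time stands still between calls to the robot, and variables do not carry over. Pictures are saved under pics/ and viewed, and the job is handed in when it is done.

```bash
ls; mkdir -p pics; python3 - <<'E'
from rig import r
import cv2
s=r.sense(); print({k:s[k] for k in('clock','position','tool_rot','finger_gap','contact_force')})
for n in('scene','top'):
    d=r.get_image(n); cv2.imwrite(f'pics/{n}0.png',d['image'][:,:,::-1]); print(d['K'],d['R'],d['t'])
E
```

```text
pics
{'clock': 0.0, 'position': array([ 0.2391728 , -0.57705361,  0.40378245]), 'tool_rot': array([-7.28533911e-04,  8.31489887e-01, -5.55538869e-01, -7.76075324e-04]), 'finger_gap': 0.08690531260650622, 'contact_force': array([0.16762179, 0.15258937, 0.22998146])}
[[406.35992813   0.         316.37050323]
 [  0.         406.35992813 199.40461209]
 [  0.           0.           1.        ]] [[-0.74271232  0.66960732 -0.00211031]
 [ 0.54186405  0.59916505 -0.5893934 ]
 [-0.39339771 -0.43889325 -0.8078434 ]] [ 0.44517735 -0.24799179  1.6229808 ]
[[483.48946971   0.         315.5578527 ]
 [  0.         483.48946971 197.24423072]
 [  0.           0.           1.        ]] [[ 0.02761988 -0.99960069  0.00596657]
 [-0.99688681 -0.02798487 -0.07371254]
 [ 0.07385008 -0.00391207 -0.99726168]] [-0.05659938  0.57380911  1.37456692]
```

View pics/scene0.png

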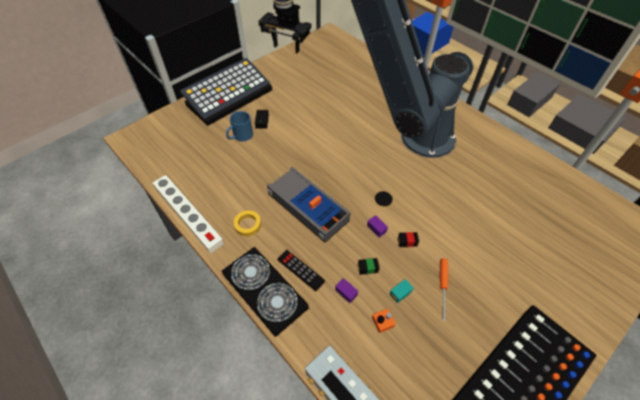

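View pics/top0.png

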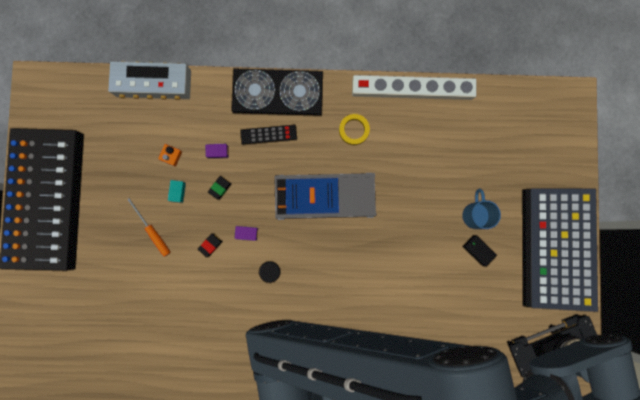

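The scene view and the top view agree. In the top view the case is at about (325,195) with its tray end on the left and the orange grip at (312,195). The green battery is at (220,187) and the red one at (210,244). Next I'll measure these.

```bash
cat > h.py <<'E'
import numpy as np, cv2
from rig import r
def ray(d,uv,z):
    K,R,t=d['K'],d['R'],d['t']; uv=np.atleast_2d(np.asarray(uv,float))
    dirs=np.linalg.solve(K,np.c_[uv,np.ones(len(uv))].T).T@R
    C=-R.T@t
    return C+dirs*((z-C[2])/dirs[:,2])[:,None]
def proj(d,X):
    p=(d['R']@np.atleast_2d(X).T).T+d['t']; p=p@d['K'].T; return p[:,:2]/p[:,2:]
def cloud(d):
    h,w=d['range_z'].shape; v,u=np.mgrid[:h,:w]
    p=np.linalg.solve(d['K'],np.c_[u.ravel(),v.ravel(),np.ones(h*w)].T).T*d['range_z'].reshape(-1,1)
    return ((p-d['t'])@d['R']).reshape(h,w,3)
def blobs(d,lo,hi,box,amin=6):
    hsv=cv2.cvtColor(d['image'],cv2.COLOR_RGB2HSV); m=cv2.inRange(hsv,lo,hi)
    k=np.zeros_like(m); x0,y0,x1,y1=box; k[y0:y1,x0:x1]=m[y0:y1,x0:x1]
    n,l,st,c=cv2.connectedComponentsWithStats(k)
    return [(l==i,st[i],c[i]) for i in range(1,n) if st[i][4]>=amin]
E
python3 - <<'E'
from h import *
d=r.get_image('top')
im=d['image'][110:280,140:400]; cv2.imwrite('pics/topc.png',cv2.resize(im,None,fx=3,fy=3,interpolation=cv2.INTER_CUBIC)[:,:,::-1])
P=cloud(d)
# depth-based objects: heights
Z=P[:,:,2]
for name,lo,hi,box,z in [('green',(45,80,30),(75,255,255),(190,160,250,220),.036),('red',(0,150,60),(6,255,255),(190,225,235,265),.036),('blue',(100,120,40),(125,255,255),(270,165,390,225),.0505),('grip',(5,150,120),(20,255,255),(300,175,330,215),.0805)]:
    for m,st,c in blobs(d,lo,hi,box):
        v,u=np.nonzero(m); X=ray(d,np.c_[u,v],z)
        rect=cv2.minAreaRect((X[:,:2]*1000).astype(np.float32))
        print(name,st,c,'mean',X.mean(0).round(4),'rect',np.round(rect[0],1),np.round(rect[1],1),round(rect[2],1),'Z',np.median(Z[m]).round(4))
# battery by height mask near green
for box in [(190,165,245,215),(190,225,235,265)]:
    x0,y0,x1,y1=box; m=np.zeros(Z.shape,np.uint8); m[y0:y1,x0:x1]=(Z[y0:y1,x0:x1]>.024)
    n,l,st,c=cv2.connectedComponentsWithStats(m)
    for i in range(1,n):
        if st[i][4]<40: continue
        v,u=np.nonzero(l==i); X=ray(d,np.c_[u,v],.036); rect=cv2.minAreaRect((X[:,:2]*1000).astype(np.float32)); print('bat',st[i],X.mean(0).round(4),np.round(rect[0],1),rect[1],rect[2],np.median(Z[l==i]))
m=np.zeros(Z.shape,np.uint8); m[165:230,265:390]=(Z[165:230,265:390]>.03)
n,l,st,c=cv2.connectedComponentsWithStats(m); i=1+np.argmax(st[1:,4]); v,u=np.nonzero(l==i)
X=P[l==i];rect=cv2.minAreaRect((X[:,:2]*1000).astype(np.float32)); print('case',st[i],rect)
E
```

```text
green [211 182  15  14 131] [217.95419847 188.51145038] mean [0.5913 0.2389 0.036 ] rect [591.1 238.9] [40.8 26.7] 54.9 Z 0.0351
red [201 239  15  15 119] [207.74789916 246.33613445] mean [0.4262 0.2608 0.036 ] rect [426.2 260.4] [38.6 24.7] 52.2 Z 0.0361
blue [ 285  178   54   36 1711] [311.42548217 195.57744009] mean [ 0.5774 -0.0287  0.0505] rect [577.7 -28.4] [ 97.7 149.9] 3.2 Z 0.0498
grip [310 188   5  15  64] [311.71875  195.203125] mean [ 0.5761 -0.0296  0.0805] rect [576.7 -30.4] [38.8 11.1] 1.6 Z 0.0799
bat [207 176  24  24 300] [0.5947 0.2374 0.036 ] [594.8 237.3] (39.5123291015625, 62.05974197387695) 54.66236877441406 0.03517688977209135
bat [197 234  24  24 307] [0.4294 0.2578 0.036 ] [429.7 257.4] (38.930702209472656, 63.4798469543457) 50.062835693359375 0.035665426272654815
case [ 274  173  102   47 4072] ((557.9240112304688, -67.88740539550781), (168.0760955810547, 285.6399841308594), 2.9696438312530518)
```

View pics/topc.png

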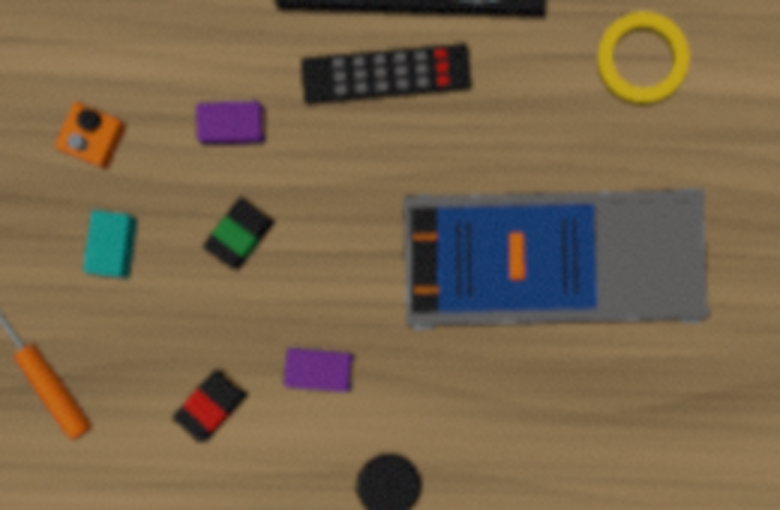

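```bash
python3 - <<'E'
from h import *
d=r.get_image('top'); yaw=np.deg2rad(3.0)
hsv=cv2.cvtColor(d['image'],cv2.COLOR_RGB2HSV).astype(int)
b=blobs(d,(100,120,40),(125,255,255),(270,165,390,225))[0][0]
# yaw from blue long edges
v,u=np.nonzero(b); top=[];bot=[]
for c in range(289,336):
    vv=v[u==c]; top.append((c,vv.min()-.5)); bot.append((c,vv.max()+.5))
for e in(top,bot):
    X=ray(d,e,.0505); p=np.polyfit(X[:,1],X[:,0],1); print('edge yaw deg',np.degrees(np.arctan(-p[0])),'x at y=-.03',np.polyval(p,-.03))
# outer end & far edge via gradient: profile of saturation along case y at rows
print('row sat',[ (c,hsv[196,c].tolist()) for c in range(268,292)])
print([ (c,hsv[190,c].tolist()) for c in list(range(334,344))+list(range(370,382))])
print('col',[ (c,hsv[c,355].tolist()) for c in list(range(168,180))+list(range(212,224))])
E
```

```text
edge yaw deg 3.0867393962453553 x at y=-.03 0.6268262674481081
edge yaw deg 3.1862422280799203 x at y=-.03 0.5286066458710036
row sat [(268, [18, 104, 127]), (269, [18, 112, 128]), (270, [18, 108, 128]), (271, [17, 106, 130]), (272, [17, 108, 128]), (273, [18, 114, 121]), (274, [17, 84, 112]), (275, [14, 32, 105]), (276, [15, 11, 94]), (277, [30, 4, 59]), (278, [0, 13, 38]), (279, [45, 19, 27]), (280, [0, 9, 29]), (281, [90, 9, 29]), (282, [135, 16, 31]), (283, [90, 9, 29]), (284, [98, 34, 30]), (285, [112, 143, 59]), (286, [108, 192, 97]), (287, [108, 194, 109]), (288, [108, 198, 108]), (289, [108, 190, 110]), (290, [107, 210, 107]), (291, [108, 194, 100])]
[(334, [108, 195, 110]), (335, [107, 208, 109]), (336, [107, 196, 108]), (337, [109, 168, 106]), (338, [110, 80, 89]), (339, [110, 9, 88]), (340, [10, 8, 94]), (341, [15, 11, 94]), (342, [0, 5, 93]), (343, [24, 14, 93]), (370, [0, 3, 92]), (371, [30, 3, 94]), (372, [0, 8, 95]), (373, [30, 8, 96]), (374, [14, 31, 107]), (375, [16, 84, 119]), (376, [18, 106, 127]), (377, [17, 106, 130]), (378, [18, 110, 130]), (379, [18, 107, 129]), (380, [17, 110, 127]), (381, [18, 107, 129])]
col [(168, [18, 109, 131]), (169, [17, 108, 134]), (170, [18, 108, 137]), (171, [17, 104, 135]), (172, [18, 102, 125]), (173, [16, 75, 109]), (174, [13, 24, 97]), (175, [45, 5, 93]), (176, [10, 8, 91]), (177, [18, 14, 88]), (178, [10, 8, 91]), (179, [20, 8, 92]), (212, [30, 6, 92]), (213, [45, 5, 94]), (214, [30, 3, 90]), (215, [10, 9, 87]), (216, [15, 41, 88]), (217, [17, 92, 103]), (218, [18, 106, 127]), (219, [18, 109, 136]), (220, [18, 108, 137]), (221, [17, 108, 137]), (222, [18, 108, 137]), (223, [17, 108, 137])]
```

```bash
python3 - <<'E'
from h import *
d=r.get_image('top'); yaw=np.deg2rad(3.1)
ex=np.array([np.cos(yaw),np.sin(yaw)]);ey=np.array([-np.sin(yaw),np.cos(yaw)])
A=ray(d,[(274.5,196)],.053)[0,:2]; B=ray(d,[(374.6,190)],.044)[0,:2]
b1=ray(d,[(284.7,196)],.0505)[0,:2]; b2=ray(d,[(337.7,190)],.0505)[0,:2]
print('len',(A-B)@ey,'bluelen',(b1-b2)@ey,'outer to blue',(A-b1)@ey)
yo=((A@ey-.080)+(B@ey+.205))/2; print('origin y est',A@ey-.080,B@ey+.205)
G=np.array([.5767,-.0297]); C0=np.array([(.62683+.52861)/2,-.03]); xo=C0@ex
print('x est blue',xo,'grip',G@ex)
xo=(xo+G@ex)/2
O=xo*ex+yo*ey; print('O',O,'bay',O+.038*ey,'grip q',-.001-(G@ey-yo),-.001-((b1+b2)/2@ey-yo))
# scene cross-check of grip, green
s=r.get_image('scene')
for nm,lo,hi,z,w in [('grip',(5,150,100),(20,255,255),.0655,np.r_[G,.0655]),('green',(45,80,30),(75,255,255),.03,np.array([.594,.238,.03]))]:
    uv=proj(s,w)[0]; box=[int(uv[0]-18),int(uv[1]-18),int(uv[0]+18),int(uv[1]+18)]
    for m,st,c in blobs(s,lo,hi,box): print(nm,uv,c,st,ray(s,[c],z))
im=s['image'][150:340,250:460]; cv2.imwrite('pics/scenec.png',cv2.resize(im,None,fx=3,fy=3,interpolation=cv2.INTER_CUBIC)[:,:,::-1])
E
```

```text
len 0.28424202706311036 bluelen 0.15028794064709983 outer to blue 0.02861016822445775
origin y est -0.035718055274961774 -0.034960082338072185
x est blue 0.5752522407913159 grip 0.5742499570314785
O [ 0.57582114 -0.0042055 ] bay [0.57376615 0.03373889] grip q 0.02450472175049142 0.02313312501645247
grip [315.42057218 201.83179418] [314.88888889 201.65277778] [310 196  11  12  72] [[ 0.57752408 -0.03143839  0.0655    ]]
green [369.01357962 263.48648869] [369.98449612 265.41085271] [365 259  11  15 129] [[0.59657085 0.24458125 0.03      ]]
```

View pics/scenec.png

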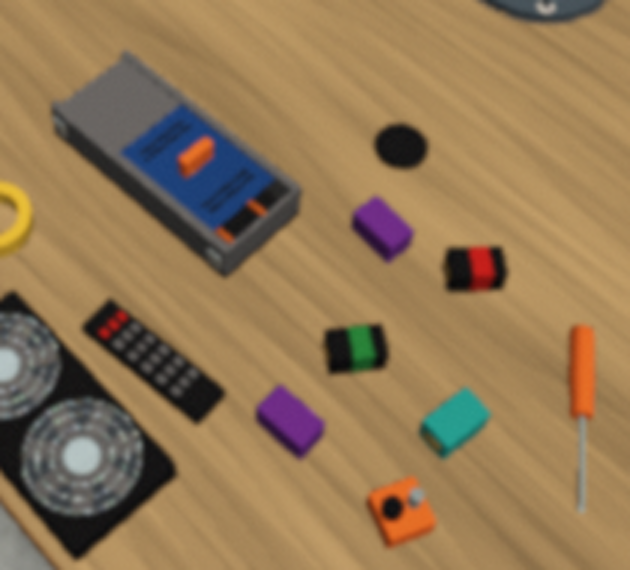

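The scene crop confirms the top view. It shows the grip at (315,202), the green band at (370,265), and the red battery as a separate object. The case origin comes out at about (0.576,-0.004) with yaw 3.1° and the cover at about 0.024. I'll start by turning the tool so its jaws lie along the case's y.

```bash
cat > nav.py <<'E'
import sys,numpy as np
from rig import r
from scipy.spatial.transform import Rotation as Ro
# nav.py x y ztip angle_deg : remaining motion in tool axes
x,y,zt,a=map(float,sys.argv[1:5]); s=r.sense()
w,i,j,k=s['tool_rot']; R=Ro.from_quat([i,j,k,w]); M=R.as_matrix()
T=Ro.from_euler('z',a,degrees=True)*Ro.from_euler('x',180,degrees=True)
tip=s['position']+M[:,2]*r.tcp_to_tips
tgt=np.array([x,y,zt])
d=M.T@(tgt-tip)
print('clk',round(s['clock'],2),'tip',tip.round(4),'shift mm',(d*1000).round(1),'turn',(R.inv()*T).as_rotvec(degrees=True).round(2),'gap',round(s['finger_gap'],4),'F',np.round(s['contact_force'],1),'q6',s['q'][5].round(2))
E
python3 -m crank '[[0,0,0,0,0,9.7,1],[0,0,0,0,0,9.7,1]]' 10; python3 nav.py 0.577 -0.030 0.12 -86.9
```

```text
clock: 0.55
position: [0.2392, -0.5772, 0.4041]
tool_rot: [-0.0, 0.722, -0.691, -0.001]
contact_force: [-0.4, 0.3, 0.1]
finger_gap: 0.0872
clk 0.55 tip [ 0.2392 -0.5769  0.2219] shift mm [-531.5 -361.5  102.6] turn [ 0.01  0.08 -0.58] gap 0.0872 F [-0.4  0.3  0.1] q6 0.17
```

```bash
python3 -m crank '[[-0.048,-0.033,0,0,0,0,1],[-0.048,-0.033,0,0,0,0,1],[-0.048,-0.033,0,0,0,0,1],[-0.048,-0.033,0,0,0,0,1],[-0.048,-0.033,0,0,0,0,1],[-0.048,-0.033,0,0,0,0,1],[-0.048,-0.033,0,0,0,0,1],[-0.048,-0.033,0,0,0,0,1],[-0.048,-0.033,0,0,0,0,1],[-0.048,-0.033,0,0,0,0,1]]' 10; python3 nav.py 0.577 -0.030 0.12 -86.9
```

```text
clock: 1.8
position: [0.5576, -0.075, 0.4043]
tool_rot: [0.0, 0.718, -0.696, 0.004]
contact_force: [1.1, -0.0, -0.4]
finger_gap: 0.087
clk 1.8 tip [ 0.5586 -0.0761  0.2221] shift mm [-46.1 -19.4 101.9] turn [-0.3  -0.35 -1.25] gap 0.087 F [ 1.1 -0.  -0.4] q6 1.21
```

```bash
python3 -m crank '[[-0.025,-0.01,0.03,0,0,-1.2,1],[-0.021,-0.009,0.04,0,0,0,1],[0,0,0.03,0,0,0,1],[0,0,0,0,0,0,1]]' 10; python3 nav.py 0.577 -0.030 0.057 -86.9
```

```text
clock: 2.3
position: [0.5787, -0.0223, 0.3028]
tool_rot: [-0.001, 0.729, -0.685, 0.006]
contact_force: [0.6, -0.9, -0.1]
finger_gap: 0.0872
clk 2.3 tip [ 0.5807 -0.0236  0.1207] shift mm [ 5.7  4.8 63.7] turn [-0.62 -0.43  0.47] gap 0.0872 F [ 0.6 -0.9 -0.1] q6 1.28
```

```bash
python3 -m crank '[[0.0055,0.005,0.02,-0.6,-0.4,0.4,1],[0,0,0.022,0,0,0,1],[0,0,0,0,0,0,1]]' 10; python3 nav.py 0.577 -0.030 0.057 -86.9
python3 - <<'E'
from h import *
for n in('scene','top'):
    d=r.get_image(n); u,v=proj(d,[.577,-.03,.08])[0].astype(int)
    cv2.imwrite(f'pics/{n}1.png',cv2.resize(d['image'][v-60:v+60,u-80:u+80],None,fx=4,fy=4,interpolation=cv2.INTER_CUBIC)[:,:,::-1])
E
```

```text
clock: 2.68
position: [0.5746, -0.0304, 0.2614]
tool_rot: [-0.001, 0.726, -0.688, 0.002]
contact_force: [0.3, -0.1, 0.4]
finger_gap: 0.087
clk 2.67 tip [ 0.5753 -0.0306  0.0792] shift mm [-0.6 -1.6 22.2] turn [-0.22 -0.09 -0.06] gap 0.087 F [ 0.3 -0.1  0.4] q6 1.27
```

View pics/scene1.png

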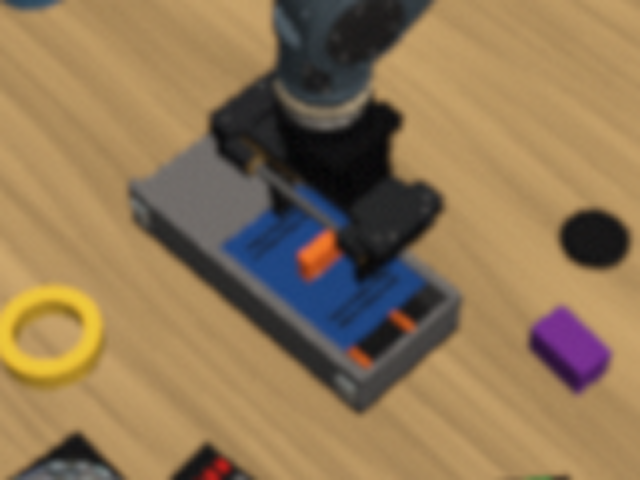

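The fingers stand on either side of the orange bar at (318,253), so I'll go down and grip it.

```bash
python3 -m crank '[[0,-0.0015,0.02,0,0,0,1],[0,0,0,0,0,0,1],[0,0,0,0,0,0,-1],[0,0,0,0,0,0,-1],[0,0,0,0,0,0,-1],[0,0,0,0,0,0,-1],[0,0,0,0,0,0,-1],[0,0,0,0,0,0,-1]]' 12; python3 nav.py 0.577 -0.030 0.057 -86.9
```

```text
clock: 3.78
position: [0.5788, -0.0314, 0.2487]
tool_rot: [-0.004, 0.725, -0.688, 0.008]
contact_force: [-0.2, -0.1, -0.2]
finger_gap: 0.0351
clk 3.77 tip [ 0.582  -0.0322  0.0665] shift mm [-2.6  5.1  9.4] turn [-0.99 -0.32 -0.1 ] gap 0.0351 F [-0.2 -0.1 -0.2] q6 1.27
```

```bash
python3 -m crank '[[-0.001,0.004,0.006,-0.9,-0.3,0,-0.2],[0,0,0.002,0,0,0,-0.2]]' 12; python3 nav.py 0.577 -0.030 0.057 -86.9
```

```text
clock: 4.03
position: [0.5745, -0.0305, 0.24]
tool_rot: [-0.0, 0.725, -0.688, -0.0]
contact_force: [0.7, -0.1, 0.0]
finger_gap: 0.0345
clk 4.03 tip [ 0.5745 -0.0305  0.0578] shift mm [-0.4 -2.5  0.8] turn [-0.01  0.01 -0.1 ] gap 0.0345 F [ 0.7 -0.1  0. ] q6 1.27
```

```bash
python3 -m crank '[[0,0,0,0,0,0,-1],[0,0,0,0,0,0,-1],[0,0,0,0,0,0,-1],[0,0,0,0,0,0,-1]]' 12; python3 nav.py 0.577 -0.030 0.057 -86.9
```

```text
clock: 4.53
position: [0.5744, -0.0306, 0.2395]
tool_rot: [0.0, 0.725, -0.688, -0.0]
contact_force: [-0.5, 0.2, -0.7]
finger_gap: 0.014
clk 4.53 tip [ 0.5743 -0.0305  0.0573] shift mm [-0.4 -2.7  0.3] turn [ 0.03  0.02 -0.11] gap 0.014 F [-0.5  0.2 -0.7] q6 1.27
```

The gap reads 14 mm, so the bar is gripped. I'll slide the cover open along tool +x, which is the case's -y.

```bash
python3 -m crank '[[0.01,0,0,0,0,0,-1],[0.015,0,0,0,0,0,-1],[0.015,0,0,0,0,0,-1],[0.015,0,0,0,0,0,-1],[0.015,0,0,0,0,0,-1]]' 12; python3 nav.py 0.572 -0.1255 0.057 -86.9
```

```text
clock: 5.15
position: [0.5782, -0.1039, 0.2395]
tool_rot: [-0.001, 0.725, -0.688, -0.001]
contact_force: [0.6, 2.9, 0.1]
finger_gap: 0.0141
clk 5.15 tip [ 0.5781 -0.1035  0.0573] shift mm [21.7  7.2  0.3] turn [ 0.03  0.13 -0.12] gap 0.0141 F [0.6 2.9 0.1] q6 1.15
```

```bash
python3 -m crank '[[0.008,0,0,0,0,0,-1],[0.006,0,0,0,0,0,-1],[0.004,0,0,0,0,0,-1]]' 12; python3 nav.py 0.5795 -0.1255 0.057 -86.9;  python3 -m crank '[[0.004,0,0,0,0,0,-1],[0.003,0,0,0,0,0,-1]]' 12; python3 nav.py 0.5795 -0.1255 0.057 -86.9
```

```text
clock: 5.52
position: [0.5792, -0.1247, 0.2395]
tool_rot: [-0.001, 0.725, -0.689, -0.001]
contact_force: [1.4, 3.0, 0.3]
finger_gap: 0.0138
clk 5.53 tip [ 0.5792 -0.1244  0.0573] shift mm [ 1.1 -0.3  0.3] turn [ 0.    0.11 -0.2 ] gap 0.0138 F [1.4 3.  0.3] q6 1.12
clock: 5.78
position: [0.5794, -0.128, 0.2394]
tool_rot: [-0.004, 0.723, -0.69, -0.005]
contact_force: [1.9, 11.7, 1.7]
finger_gap: 0.0139
clk 5.78 tip [ 0.5791 -0.1258  0.0572] shift mm [-0.3 -0.4  0.2] turn [ 0.03  0.68 -0.42] gap 0.0139 F [ 1.9 11.7  1.7] q6 1.11
```

The force rose to 12 N at the stop, which puts the case origin within about 0.5 mm of the image estimate. I'll release the bar and go up.

```bash
python3 -m crank '[[-0.001,0,0,0,0,0,0.5],[0,0,0,0,0,0,0.5],[0,0,0,0,0,0,0.5],[0,0,-0.02,0,0,0,1],[0,0,-0.04,0,0,0,1],[0,0,-0.05,0,0,0,1]]' 12; python3 nav.py 0.5948 0.2375 0.15 54.7
```

```text
clock: 6.52
position: [0.5783, -0.1289, 0.3474]
tool_rot: [-0.001, 0.724, -0.69, -0.009]
contact_force: [-0.1, 0.7, -0.2]
finger_gap: 0.0662
clk 6.53 tip [ 0.5762 -0.1266  0.1653] shift mm [-362.6  -36.4   19.7] turn [  -0.67    1.11 -141.92] gap 0.0662 F [-0.1  0.7 -0.2] q6 1.11
```

```bash
python3 -m crank '[[-0.05,-0.005,-0.01,-0.6,1,0,1],[-0.05,-0.005,0,0,0,0,1],[-0.05,-0.005,0,0,0,0,1],[-0.05,-0.005,0,0,0,0,1],[-0.05,-0.005,0,0,0,0,1],[-0.05,-0.005,0,0,0,0,1],[-0.04,-0.005,0,0,0,0,1],[0,0,0,0,0,-10,1],[0,0,0,0,0,-10,1],[0,0,0,0,0,-10,1],[0,0,0,0,0,-10,1],[0,0,0,0,0,-10,1],[0,0,0,0,0,-10,1],[0,0,0,0,0,-10,1],[0,0,0,0,0,-10,1],[0,0,0,0,0,-10,1],[0,0,0,0,0,-10,1],[0,0,0,0,0,-10,1]]' 30; python3 nav.py 0.5948 0.2375 0.15 54.7
python3 - <<'E'
from h import *
d=r.get_image('top')
cv2.imwrite('pics/top2.png',cv2.resize(d['image'][110:280,140:400],None,fx=3,fy=3,interpolation=cv2.INTER_CUBIC)[:,:,::-1])
E
```

```text
clock: 8.78
position: [0.6019, 0.2151, 0.3598]
tool_rot: [0.009, 0.974, 0.226, -0.004]
contact_force: [-0.4, 0.0, 0.3]
finger_gap: 0.0871
clk 8.78 tip [0.6011 0.2115 0.1777] shift mm [  6.1 -26.5  27.2] turn [  0.7    0.93 -28.6 ] gap 0.0871 F [-0.4  0.   0.3] q6 -0.27
```

View pics/top2.png

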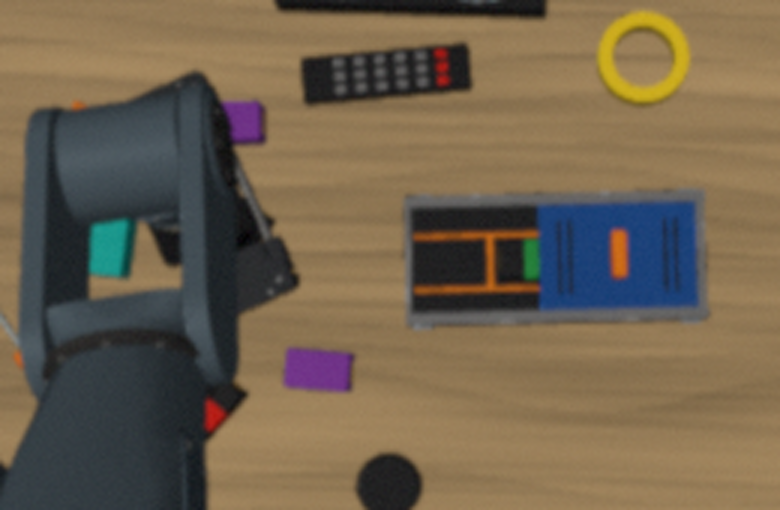

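The cover is fully open at crop (620,250). The empty bay is bare at (450,263), and the stored battery is still in the rear bay. I'll measure the bay from its ribs and finish the turn.

```bash
python3 -m crank '[[0,0,0,0.7,0.9,-9.5,1],[0,0,0,0,0,-9.5,1],[0,0,0,0,0,-9.5,1],[0,0,0,0,0,0,1]]' 30; python3 nav.py 0.5948 0.2375 0.10 54.7
python3 - <<'E'
from h import *
d=r.get_image('top')
ms=blobs(d,(5,120,70),(22,255,255),(276,180,320,215),4)
hsv=cv2.cvtColor(d['image'],cv2.COLOR_RGB2HSV)
w=np.clip(hsv[:,:,1].astype(float)-60,0,None)*(hsv[:,:,2]>60)
yaw=np.deg2rad(3.1);ex=np.array([np.cos(yaw),np.sin(yaw)]);ey=np.array([-np.sin(yaw),np.cos(yaw)])
O=ex*.5748+ey*-.0356
for lo,hi in((184,192),(202,210)):
    pts=[]
    for c in range(281,300):
        v=np.arange(lo,hi+1); ww=w[lo:hi+1,c]; pts.append((c,(v*ww).sum()/ww.sum()))
    X=ray(d,pts,.014)[:,:2]-O; print('rib x',(X@ex).mean(), 'slope deg',np.degrees(np.polyfit(X@ey,X@ex,1)[0]))
pts=[]
for v in range(194,201):
    c=np.arange(299,308); ww=w[v,299:308]; pts.append(((c*ww).sum()/ww.sum(),v))
X=ray(d,pts,.014)[:,:2]-O; print('mid rib y',(X@ey).mean()) 
print('O',O,'bay',O+.038*ey)
E
```

```text
clock: 9.32
position: [0.6022, 0.2137, 0.3595]
tool_rot: [0.002, 0.887, 0.462, 0.001]
contact_force: [-0.1, -0.7, -0.0]
finger_gap: 0.0872
clk 9.32 tip [0.6027 0.2133 0.1773] shift mm [ 15.3 -20.6  77.2] turn [0.2  0.01 0.31] gap 0.0872 F [-0.1 -0.7 -0. ] q6 -0.79
rib x 0.025954933454319158 slope deg -0.4660080293507755
rib x -0.02572697519306651 slope deg -1.1671402815288845
mid rib y 0.0001237020559380425
O [ 0.57588408 -0.0044634 ] bay [0.57382909 0.03348099]
```

The rib measurements put the bay within 0.5 mm of my estimate. Now I'll move over the battery and go down.

```bash
python3 -m crank '[[0.01,-0.012,0.02,0.2,0,0.3,1],[0.006,-0.009,0.03,0,0,0,1],[0,0,0.025,0,0,0,1],[0,0,0,0,0,0,1]]' 30; python3 nav.py 0.5952 0.2383 0.06 54.7
python3 - <<'E'
from h import *
d=r.get_image('scene'); u,v=proj(d,[.595,.238,.03])[0].astype(int)
cv2.imwrite('pics/scene3.png',cv2.resize(d['image'][v-60:v+60,u-80:u+80],None,fx=4,fy=4,interpolation=cv2.INTER_CUBIC)[:,:,::-1])
E
```

```text
clock: 9.88
position: [0.5924, 0.242, 0.2789]
tool_rot: [-0.001, 0.891, 0.455, -0.001]
contact_force: [0.5, 0.2, 0.0]
finger_gap: 0.0871
clk 9.88 tip [0.5918 0.2422 0.0967] shift mm [-1.1  5.1 36.7] turn [-0.17  0.07 -0.59] gap 0.0871 F [0.5 0.2 0. ] q6 -0.73
```

View pics/scene3.png

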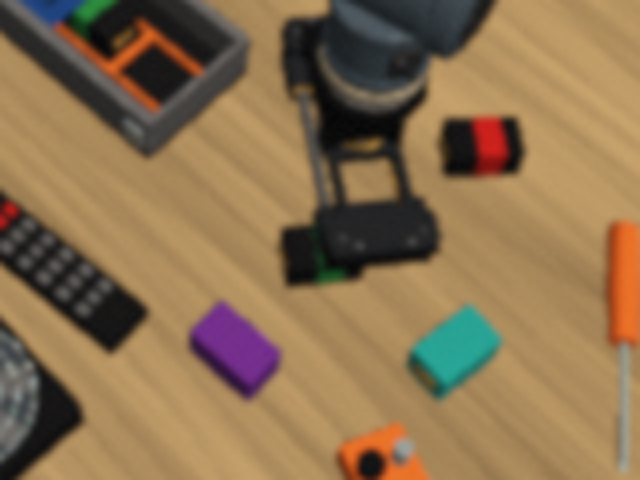

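The gripper is over the green battery at crop (320,250), with no neighbour in reach of the fingers. Going down.

```bash
python3 -m crank '[[-0.001,0.005,0.02,0,0,-0.5,1],[0,0,0.016,0,0,0,1],[0,0,0,0,0,0,1]]' 30; python3 nav.py 0.5952 0.2383 0.015 54.7
```

```text
clock: 10.3
position: [0.5972, 0.2386, 0.243]
tool_rot: [-0.0, 0.889, 0.458, 0.001]
contact_force: [0.3, -0.1, 0.5]
finger_gap: 0.0871
clk 10.3 tip [0.5976 0.239  0.0608] shift mm [-2.1 -1.6 45.8] turn [ 0.03 -0.17 -0.13] gap 0.0871 F [ 0.3 -0.1  0.5] q6 -0.75
```

```bash
python3 -m crank '[[-0.002,-0.0015,0.02,0,0,0,1],[0,0,0.015,0,0,0,1],[0,0,0.008,0,0,0,1],[0,0,0,0,0,0,1]]' 30; python3 nav.py 0.5952 0.2383 0.015 54.7
```

```text
clock: 10.8
position: [0.5963, 0.2378, 0.1999]
tool_rot: [0.0, 0.889, 0.458, 0.003]
contact_force: [-0.7, -0.9, -0.8]
finger_gap: 0.0871
clk 10.8 tip [0.5974 0.2383 0.0177] shift mm [-1.3 -1.7  2.6] turn [ 0.17 -0.34 -0.2 ] gap 0.0871 F [-0.7 -0.9 -0.8] q6 -0.75
```

```bash
python3 -m crank '[[-0.001,-0.001,0.0025,0.2,-0.3,-0.2,1],[0,0,0,0,0,0,-1],[0,0,0,0,0,0,-1],[0,0,0,0,0,0,-1],[0,0,0,0,0,0,-1],[0,0,0,0,0,0,-1],[0,0,0,0,0,0,-1],[0,0,0,0,0,0,-1]]' 30; python3 nav.py 0.5952 0.2383 0.015 54.7
```

```text
clock: 11.8
position: [0.5958, 0.2379, 0.1993]
tool_rot: [0.0, 0.888, 0.46, 0.002]
contact_force: [0.6, -0.0, 0.5]
finger_gap: 0.0374
clk 11.8 tip [0.5965 0.2382 0.0171] shift mm [-0.7 -1.1  2.1] turn [ 0.13 -0.21  0.02] gap 0.0374 F [ 0.6 -0.   0.5] q6 -0.75
```

The battery is gripped with the gap at 37.4 mm and the tips 17 mm above its underside. Lifting.

```bash
python3 -m crank '[[0,0,-0.01,0,0,0,-1],[0,0,-0.02,0,0,0,-1],[0,0,-0.03,0,0,0,-1],[0,0,-0.03,0,0,0,-1],[0,0,-0.02,0,0,0,-1],[0,0,0,0,0,0,-1],[0,0,0,0,0,9,-1],[0,0,0,0,0,9,-1],[0,0,0,0,0,9,-1],[0,0,0,0,0,9,-1],[0,0,0,0,0,9,-1],[0,0,0,0,0,6,-1],[0,0,0,0,0,0,-1]]' 30; python3 nav.py 0.5738 0.0335 0.125 3.1
```

```text
clock: 13.42
position: [0.5915, 0.2368, 0.314]
tool_rot: [0.0, 1.0, 0.018, -0.003]
contact_force: [-0.6, -0.1, -1.9]
finger_gap: 0.038
clk 13.43 tip [0.5906 0.2367 0.1318] shift mm [-24.2 202.5   7. ] turn [ 0.01  0.29 -1.01] gap 0.038 F [-0.6 -0.1 -1.9] q6 0.17
```

```bash
python3 -m crank '[[-0.006,0.03,0,0,0.3,-1,-1],[-0.006,0.035,0,0,0,0,-1],[-0.006,0.035,0,0,0,0,-1],[-0.006,0.035,0,0,0,0,-1],[0,0.03,0,0,0,0,-1],[0,0.02,0,0,0,0,-1],[0,0,0,0,0,0,-1]]' 30; python3 nav.py 0.5738 0.0335 0.125 3.1
python3 - <<'E'
from h import *
for n in('scene','top'):
    d=r.get_image(n); u,v=proj(d,[.575,.035,.1])[0].astype(int)
    cv2.imwrite(f'pics/{n}4.png',cv2.resize(d['image'][v-60:v+60,u-80:u+80],None,fx=4,fy=4,interpolation=cv2.INTER_CUBIC)[:,:,::-1])
E
```

```text
clock: 14.3
position: [0.5764, 0.0461, 0.312]
tool_rot: [0.0, 0.999, 0.035, -0.002]
contact_force: [0.6, 0.0, -2.1]
finger_gap: 0.0378
clk 14.3 tip [0.5758 0.046  0.1298] shift mm [-2.9 12.4  4.8] turn [-0.    0.19  0.93] gap 0.0378 F [ 0.6  0.  -2.1] q6 -0.18
```

View pics/scene4.png

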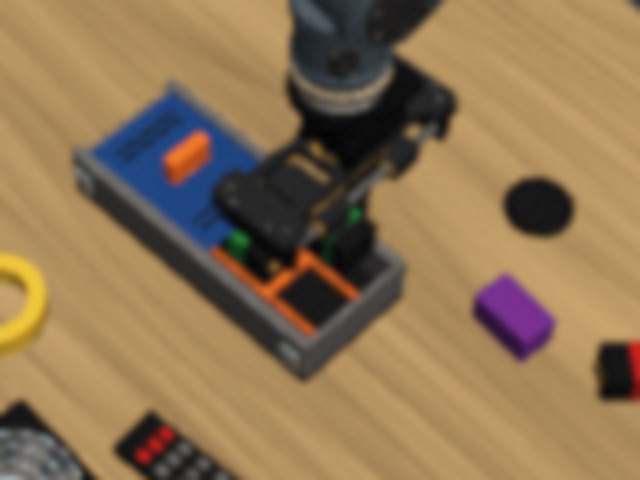

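View pics/top4.png

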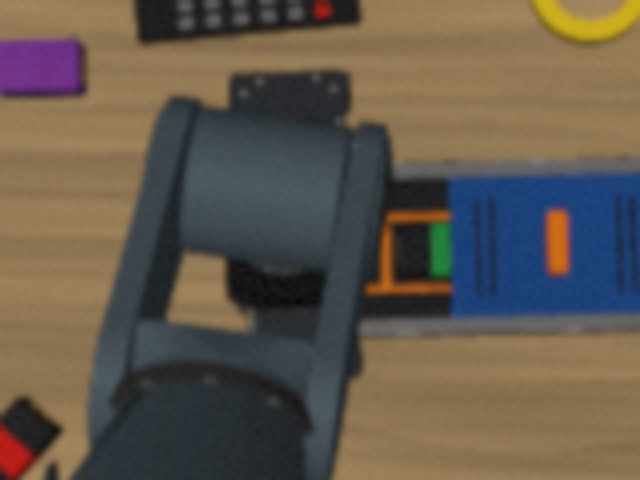

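```bash
python3 - <<'E'
from h import *
d=r.get_image('scene'); P=cloud(d)
u,v=proj(d,[.575,.035,.1])[0].astype(int)
cv2.imwrite('pics/scene5.png',cv2.resize(d['image'][v-20:v+25,u-20:u+40],None,fx=13,fy=13,interpolation=cv2.INTER_CUBIC)[:,:,::-1]); print('crop origin',u-20,v-20)
yaw=np.deg2rad(2.2);ex=np.array([np.cos(yaw),np.sin(yaw)]);ey=np.array([-np.sin(yaw),np.cos(yaw)])
T=np.array([.5758,.046])
Q=P[v-40:v+40,u-60:u+60].reshape(-1,3); D=Q[:,:2]-T; a=D@ex;b=D@ey
m=(abs(a)<.02)&(Q[:,2]>.105)&(Q[:,2]<.15)&(b>0)&(b<.06)
S=np.c_[a,b,Q[:,2]][m]; print(m.sum())
lo=S[S[:,2]<.143]; print('end-face y rel', np.percentile(lo[:,1],[5,25,50,75,95]).round(4)); print('z',np.percentile(S[:,2],[1,50,99]).round(4),'x',np.percentile(S[:,0],[2,98]).round(4))
tp=S[S[:,2]>.144]; print('top y',np.percentile(tp[:,1],[2,98]),len(tp),np.median(tp[:,2]) if len(tp) else 0)
E
```

```text
crop origin 309 187
121
end-face y rel [0.0139 0.0231 0.0313 0.0321 0.0332]
z [0.1151 0.1414 0.1496] x [-0.0188  0.0191]
top y [0.01227252 0.03309094] 53 0.14782947561211965
```

View pics/scene5.png

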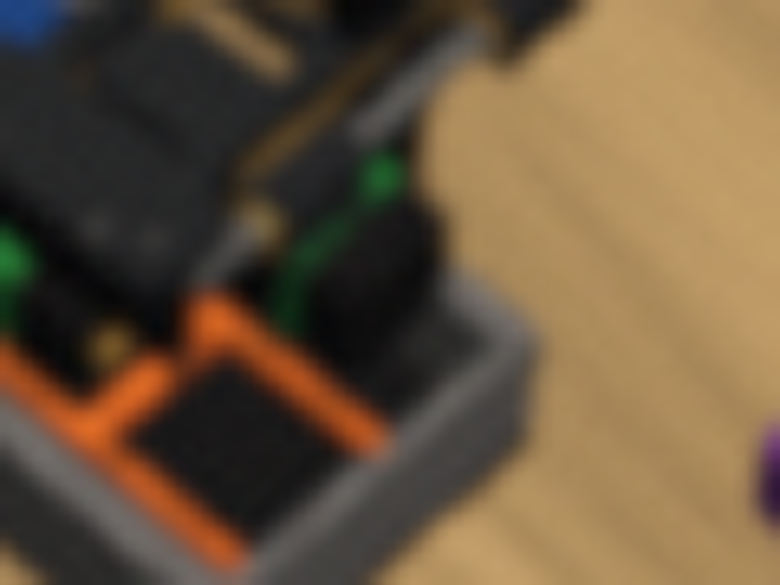

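The camera depth puts the battery's end face 32 mm from the tool axis, so it sits about 1 mm off centre. Its underside is level at about 0.112 m. Next I'll line up over the bay.

```bash
python3 -m crank '[[-0.002,0.012,0.005,0,0.2,0.9,-1],[0,0,0.01,0,0,0,-1],[0,0,0.01,0,0,0,-1],[0,0,0,0,0,0,-1]]' 30; python3 nav.py 0.5739 0.0328 0.06 3.1
```

```text
clock: 14.95
position: [0.5744, 0.0374, 0.2847]
tool_rot: [-0.001, 1.0, 0.03, -0.001]
contact_force: [0.3, -0.5, -2.9]
finger_gap: 0.038
clk 14.95 tip [0.5741 0.0376 0.1025] shift mm [-0.5  4.9 42.5] turn [-0.07  0.07  0.3 ] gap 0.038 F [ 0.3 -0.5 -2.9] q6 -0.19
```

```bash
python3 -m crank '[[-0.0005,0.005,0.01,0,0,-0.3,-1],[0,0,0.012,0,0,0,-1],[0,0,0,0,0,0,-1]]' 30; python3 nav.py 0.5739 0.0328 0.0231 3.1
```

```text
clock: 15.32
position: [0.5742, 0.0323, 0.2608]
tool_rot: [-0.001, 0.999, 0.033, -0.001]
contact_force: [-0.8, -0.4, -2.7]
finger_gap: 0.0378
clk 15.32 tip [0.5739 0.0325 0.0786] shift mm [ 0.2 -0.2 55.5] turn [-0.08  0.1   0.63] gap 0.0378 F [-0.8 -0.4 -2.7] q6 -0.2
```

```bash
python3 -m crank '[[0,0,0.01,0,0,0.6,-1],[0,0,0.012,0,0,0,-1],[0,0,0.012,0,0,0,-1],[0,0,0,0,0,0,-1]]' 30; python3 nav.py 0.5739 0.0328 0.0231 3.1
```

```text
clock: 15.82
position: [0.5743, 0.0323, 0.2243]
tool_rot: [-0.001, 1.0, 0.027, -0.001]
contact_force: [0.2, -0.0, -2.0]
finger_gap: 0.0374
clk 15.82 tip [0.574  0.0326 0.0421] shift mm [-0.  -0.2 19. ] turn [-0.08  0.09 -0.01] gap 0.0374 F [ 0.2 -0.  -2. ] q6 -0.19
```

```bash
python3 - <<'E'
from h import *
for n in('scene',):
    d=r.get_image(n); u,v=proj(d,[.575,.035,.03])[0].astype(int)
    cv2.imwrite(f'pics/{n}6.png',cv2.resize(d['image'][v-30:v+30,u-40:u+40],None,fx=9,fy=9,interpolation=cv2.INTER_CUBIC)[:,:,::-1])
E
```

```text
(no output)
```

View pics/scene6.png

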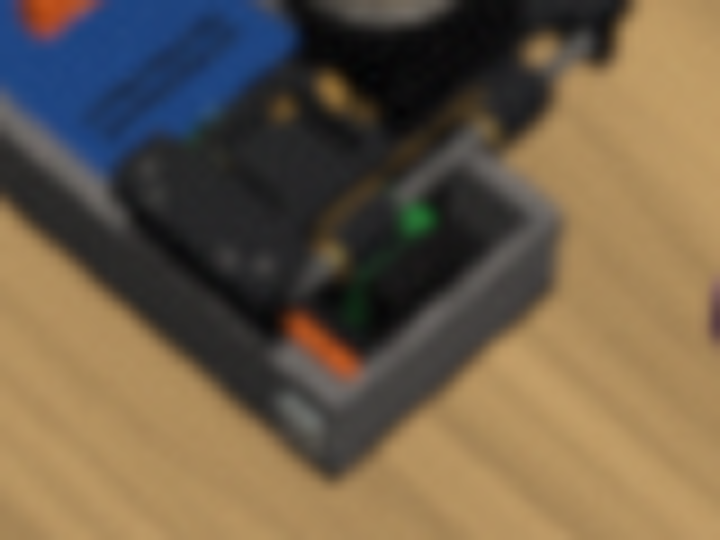

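The battery hangs inside the bay at crop (400,270), clear of the end wall and the near rib. I'll lower it in small steps until the force shows it touching the floor.

```bash
python3 -m crank '[[0,0,0.008,0,0,0,-1],[0,0,0.006,0,0,0,-1],[0,0,0.001,0,0,0,-1]]' 30; python3 nav.py 0.5739 0.0328 0.0231 3.1;
```

```text
clock: 16.25
position: [0.575, 0.0323, 0.2094]
tool_rot: [-0.0, 1.0, 0.027, 0.001]
contact_force: [1.0, 0.1, -2.3]
finger_gap: 0.0377
clk 16.25 tip [0.5752 0.0324 0.0272] shift mm [-1.3 -0.4  4.1] turn [-0.05 -0.07 -0.  ] gap 0.0377 F [ 1.   0.1 -2.3] q6 -0.19
```

```bash
python3 -m crank '[[-0.001,0,0.002,0,0,0,-1],[0,0,0.0015,0,0,0,-1]]' 30; python3 nav.py 0.5739 0.0328 0.0231 3.1;python3 -m crank '[[0,0,0.001,0,0,0,-1],[0,0,0.0005,0,0,0,-1]]' 30; python3 nav.py 0.5739 0.0328 0.0231 3.1;
```

```text
clock: 16.5
position: [0.574, 0.0322, 0.2059]
tool_rot: [-0.0, 1.0, 0.027, 0.001]
contact_force: [0.6, -0.2, -1.6]
finger_gap: 0.0379
clk 16.5 tip [0.5743 0.0324 0.0237] shift mm [-0.3 -0.4  0.6] turn [-0.04 -0.09 -0.  ] gap 0.0379 F [ 0.6 -0.2 -1.6] q6 -0.19
clock: 16.75
position: [0.574, 0.0323, 0.2052]
tool_rot: [-0.0, 1.0, 0.027, 0.001]
contact_force: [-1.1, 0.5, 2.6]
finger_gap: 0.038
clk 16.75 tip [0.5744 0.0325 0.023 ] shift mm [-0.5 -0.3 -0.1] turn [-0.04 -0.11  0.01] gap 0.038 F [-1.1  0.5  2.6] q6 -0.19
```

Fz went from -2 to +2.6 N, so the battery is resting on the floor at the expected height. I'll open only part-way to stay clear of the lips, then go up.

```bash
python3 -m crank '[[0,0,0,0,0,0,0.2],[0,0,0,0,0,0,0.2],[0,0,0,0,0,0,0.2],[0,0,0,0,0,0,0.2]]' 12; python3 nav.py 0.5739 0.0328 0.0231 3.1
```

```text
clock: 17.25
position: [0.5747, 0.0322, 0.2057]
tool_rot: [-0.0, 1.0, 0.027, 0.002]
contact_force: [-0.0, -0.3, -0.4]
finger_gap: 0.0517
clk 17.25 tip [0.5756 0.0322 0.0235] shift mm [-1.6 -0.6  0.4] turn [-0.01 -0.27 -0.  ] gap 0.0517 F [-0.  -0.3 -0.4] q6 -0.19
```

```bash
python3 -m crank '[[0,0,-0.01,0,0,0,0.2],[0,0,-0.02,0,0,0,0.2],[0,0,-0.03,0,0,0,0.2],[0,0,-0.04,0,0,0,1],[0,0,-0.02,0,0,0,1],[0,0,0,0,0,10,1],[0,0,0,0,0,10,1],[0,0,0,0,0,10,1],[0,0,0,0,0,10,1],[0,0,0,0,0,10,1],[0,0,0,0,0,10,1],[0,0,0,0,0,10,1],[0,0,0,0,0,10,1],[0,0,0,0,0,10,1]]' 12; python3 nav.py 0.579 -0.126 0.12 -86.9
```

```text
clock: 19.0
position: [0.5729, 0.0325, 0.3392]
tool_rot: [-0.004, 0.708, -0.706, 0.005]
contact_force: [-0.1, -0.2, 1.1]
finger_gap: 0.087
clk 19.0 tip [0.5753 0.0323 0.157 ] shift mm [158.3  -2.9  37.2] turn [-0.75 -0.06 -2.98] gap 0.087 F [-0.1 -0.2  1.1] q6 1.43
```

```bash
python3 -m crank '[[0.03,0,0,-0.7,0,-2.9,1],[0.04,0,0,0,0,0,1],[0.04,0,0,0,0,0,1],[0.03,0,0.01,0,0,0,1],[0.015,0,0.02,0,0,0,1],[0,0,0,0,0,0,1]]' 12; python3 nav.py 0.579 -0.126 0.057 -86.9
python3 - <<'E'
from h import *
for n in('scene','top'):
    d=r.get_image(n); u,v=proj(d,[.575,.0,.03])[0].astype(int)
    cv2.imwrite(f'pics/{n}7.png',cv2.resize(d['image'][v-45:v+45,u-60:u+60],None,fx=6,fy=6,interpolation=cv2.INTER_CUBIC)[:,:,::-1])
    if n=='top':
        P=cloud(d); yaw=np.deg2rad(3.1);ex=np.array([np.cos(yaw),np.sin(yaw)]);ey=np.array([-np.sin(yaw),np.cos(yaw)]); O=ex*.5748+ey*-.0356
        D=P[:,:,:2]-O; a=D@ex;b=D@ey; m=(abs(a)<.016)&(b>.01)&(b<.066); Z=P[:,:,2][m]; print('bay tops z pct',np.percentile(Z,[2,25,50,75,98]).round(4),m.sum())
        m2=(P[:,:,2]>.03)&(P[:,:,2]<.05)&(abs(a)<.04)&(b>.002)&(b<.072); print('x',np.percentile(a[m2],[2,98]),'y',np.percentile(b[m2],[2,98]))
E
```

```text
clock: 19.75
position: [0.5794, -0.1254, 0.3119]
tool_rot: [-0.001, 0.726, -0.687, 0.002]
contact_force: [0.2, 1.3, 0.3]
finger_gap: 0.0871
clk 19.75 tip [ 0.5803 -0.1257  0.1297] shift mm [ 0.1  1.6 72.7] turn [-0.26 -0.1   0.05] gap 0.0871 F [0.2 1.3 0.3] q6 1.11
bay tops z pct [0.0351 0.0395 0.0414 0.0433 0.0471] 221
x [-0.02069497  0.01611088] y [0.00611498 0.06529963]
```

View pics/top7.png

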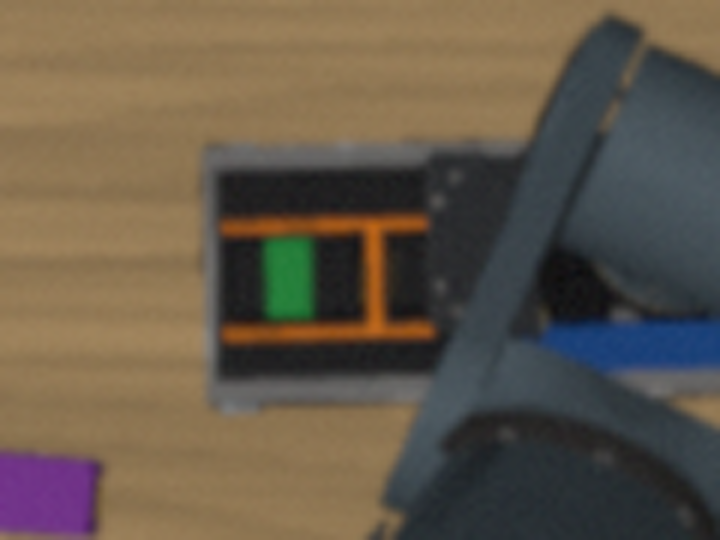

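View pics/scene7.png

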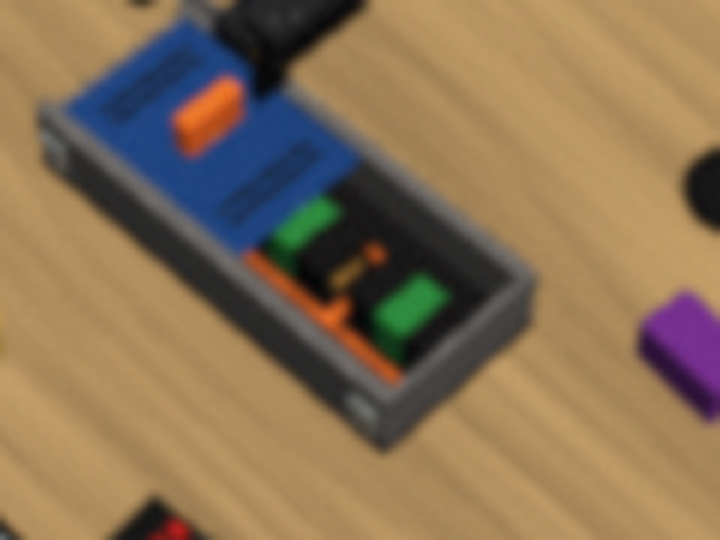

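The green battery lies flat between the ribs, with its band at crop (290,278) in the top view. Its top measures about 42 mm, below the cover's underside. The cover has not moved, so I'll grip it again.

```bash
python3 -m crank '[[0,0.0015,0.02,-0.2,0,0,1],[0,0,0.025,0,0,0,1],[0,0,0.015,0,0,0,1],[0,0,0.005,0,0,0,1],[0,0,0,0,0,0,1]]' 12; python3 nav.py 0.579 -0.126 0.057 -86.9
```

```text
clock: 20.48
position: [0.5802, -0.1194, 0.2495]
tool_rot: [-0.002, 0.729, -0.684, 0.004]
contact_force: [0.8, -0.1, 0.1]
finger_gap: 0.0872
clk 20.48 tip [ 0.5816 -0.12    0.0673] shift mm [ 5.8  3.1 10.3] turn [-0.45 -0.2   0.53] gap 0.0872 F [ 0.8 -0.1  0.1] q6 1.12
```

```bash
python3 -m crank '[[0.005,0.003,0.006,-0.4,-0.2,0.5,1],[0,0,0.003,0,0,0,0],[0,0,0,0,0,0,0],[0,0,0,0,0,0,0]]' 12; python3 nav.py 0.579 -0.126 0.057 -86.9
```

```text
clock: 20.98
position: [0.5779, -0.1254, 0.2416]
tool_rot: [-0.001, 0.726, -0.688, 0.002]
contact_force: [1.1, 0.6, 0.5]
finger_gap: 0.0651
clk 20.98 tip [ 0.5786 -0.1256  0.0594] shift mm [ 0.4 -0.4  2.4] turn [-0.2  -0.07 -0.02] gap 0.0651 F [1.1 0.6 0.5] q6 1.11
```

```bash
python3 -m crank '[[0,0,0.0015,-0.2,0,0,-1],[0,0,0,0,0,0,-1],[0,0,0,0,0,0,-1],[0,0,0,0,0,0,-1],[0,0,0,0,0,0,-1],[0,0,0,0,0,0,-1],[0,0,0,0,0,0,-1]]' 12; python3 nav.py 0.579 -0.126 0.057 -86.9
```

```text
clock: 21.85
position: [0.5781, -0.1254, 0.2403]
tool_rot: [0.0, 0.726, -0.688, 0.001]
contact_force: [-0.5, 0.4, -0.3]
finger_gap: 0.0138
clk 21.85 tip [ 0.5782 -0.1257  0.0581] shift mm [ 0.3 -0.8  1.1] turn [-0.02 -0.08 -0.04] gap 0.0138 F [-0.5  0.4 -0.3] q6 1.12
```

```bash
python3 -m crank '[[-0.01,0,0,0,0,0,-1],[-0.013,0,0,0,0,0,-1],[-0.013,0,0,0,0,0,-1],[-0.013,0,0,0,0,0,-1],[-0.013,0,0,0,0,0,-1],[-0.013,0,0,0,0,0,-1],[-0.01,0,0,0,0,0,-1]]' 12; python3 nav.py 0.5723 -0.006 0.0575 -86.9
```

```text
clock: 22.72
position: [0.5733, -0.0353, 0.2403]
tool_rot: [0.001, 0.726, -0.688, 0.002]
contact_force: [-0.9, -3.1, -0.6]
finger_gap: 0.014
clk 22.73 tip [ 0.5735 -0.0359  0.0581] shift mm [-30.   -0.4   0.5] turn [-0.07 -0.19 -0.  ] gap 0.014 F [-0.9 -3.1 -0.6] q6 1.26
```

```bash
python3 -m crank '[[-0.01,0,0,0,0,0,-1],[-0.008,0,0,0,0,0,-1],[-0.005,0,0,0,0,0,-1],[-0.003,0,0,0,0,0,-1]]' 12; python3 nav.py 0.5723 -0.006 0.0575 -86.9
```

```text
clock: 23.22
position: [0.5718, -0.007, 0.2403]
tool_rot: [0.001, 0.726, -0.688, 0.002]
contact_force: [0.8, -1.2, -0.1]
finger_gap: 0.014
clk 23.23 tip [ 0.5721 -0.0076  0.0581] shift mm [-1.5 -0.3  0.6] turn [-0.08 -0.19  0.02] gap 0.014 F [ 0.8 -1.2 -0.1] q6 1.31
```

```bash
python3 -m crank '[[-0.003,0,0,0,0,0,-1],[-0.003,0,0,0,0,0,-1]]' 15; python3 nav.py 0.5723 -0.006 0.0575 -86.9;  python3 -m crank '[[-0.004,0,0,0,0,0,-1],[-0.004,0,0,0,0,0,-1]]' 15; python3 nav.py 0.5723 -0.006 0.0575 -86.9
```

```text
clock: 23.48
position: [0.5717, -0.0039, 0.2403]
tool_rot: [0.003, 0.727, -0.686, 0.004]
contact_force: [-0.9, -15.7, -1.2]
finger_gap: 0.0142
clk 23.48 tip [ 0.572  -0.0059  0.0581] shift mm [ 0.1 -0.3  0.6] turn [-0.06 -0.63  0.25] gap 0.0142 F [ -0.9 -15.7  -1.2] q6 1.32
clock: 23.72
position: [0.5717, -0.0018, 0.2402]
tool_rot: [0.008, 0.729, -0.685, 0.008]
contact_force: [-0.9, -14.2, -0.5]
finger_gap: 0.0143
clk 23.73 tip [ 0.572 -0.006  0.058] shift mm [ 0.  -0.3  0.5] turn [-0.01 -1.31  0.45] gap 0.0143 F [ -0.9 -14.2  -0.5] q6 1.34
```

It stopped hard at 15 N where I predicted the shut position, at tip y -0.006. I'll release and go up.

```bash
python3 -m crank '[[0,0,0,0,0,0,0.5],[0,0,0,0,0,0,0.5],[0,0,0,0,0,0,0.5],[0,0,-0.02,0,0,0,1],[0,0,-0.03,0,0,0,1],[0,0,-0.05,0,0,0,1],[0,0,-0.05,0,0,0,1],[0.05,0,-0.02,0,0,0,1],[0.05,0,0,0,0,0,1],[0.05,0,0,0,0,0,1],[0.05,0,0,0,0,0,1],[0.05,0,0,0,0,0,1],[0.05,0,0,0,0,0,1],[0,0,0,0,0,0,1]]' 12; python3 nav.py 0.5723 -0.006 0.0575 -86.9
python3 - <<'E'
from h import *
yaw=np.deg2rad(3.1);ex=np.array([np.cos(yaw),np.sin(yaw)]);ey=np.array([-np.sin(yaw),np.cos(yaw)]); O=ex*.5748+ey*-.0356
for n in('scene','top'):
    d=r.get_image(n)
    cv2.imwrite(f'pics/{n}8.png',d['image'][:,:,::-1])
    u,v=proj(d,[.575,.0,.08])[0].astype(int)
    cv2.imwrite(f'pics/{n}8c.png',cv2.resize(d['image'][v-40:v+40,u-60:u+60],None,fx=6,fy=6,interpolation=cv2.INTER_CUBIC)[:,:,::-1])
    for m,st,c in blobs(d,(5,150,120),(20,255,255),(u-15,v-15,u+15,v+15)): 
        X=ray(d,[c],.0805 if n=='top' else .0655)[0]; print(n,'grip',c,X,'case y',(X[:2]-O)@ey)
E
```

```text
clock: 25.48
position: [0.5919, -0.2989, 0.4206]
tool_rot: [0.006, 0.732, -0.682, 0.006]
contact_force: [-0.4, -0.5, 0.1]
finger_gap: 0.0871
clk 25.48 tip [ 0.5921 -0.3019  0.2384] shift mm [-299.6   -1.2  175.9] turn [ 0.   -0.95  0.96] gap 0.0871 F [-0.4 -0.5  0.1] q6 0.87
scene grip [320.28767123 205.90410959] [ 0.57585763 -0.00651707  0.0655    ] case y -0.0020492347380293456
top grip [303.         195.18309859] [ 0.57551985 -0.00550399  0.0805    ] case y -0.001019364254368915
```

View pics/top8.png

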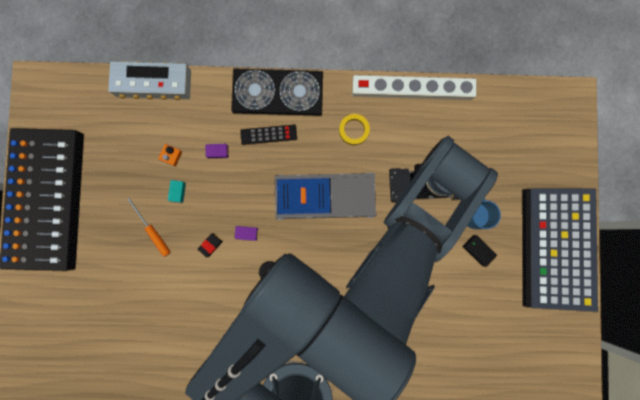

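View pics/scene8c.png

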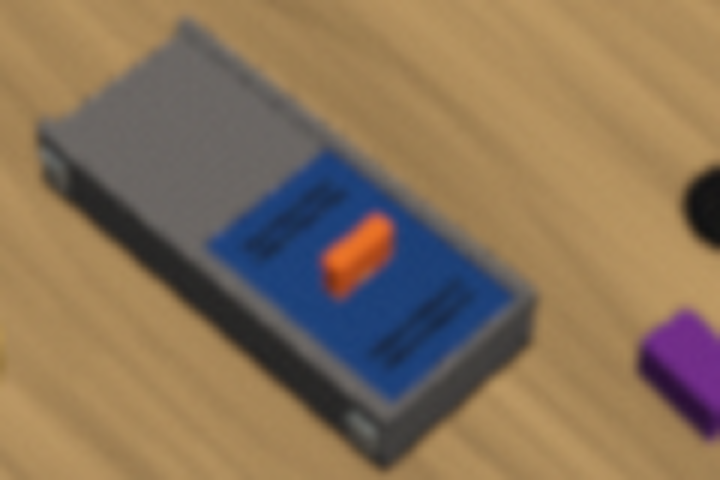

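The cover is shut against the end wall, with the grip at case y -1.0 mm in the top view and -2.0 mm in the scene view, so the joint is at about 0 to 1 mm. The other objects are where they were, and the arm is clear of everything. Handing in.

```bash
python3 -c "
from rig import r
print(r.finish_job())"
```

```text
the job is handed in; nothing more can be done
None
```

The job is done and handed in. I slid the blue cover open to its stop, lowered the loose green-banded battery flat into the empty bay, and slid the cover shut again. It took about 25.5 s of the 69 s allowed.

- **Battery:** I lowered it until the wrist force showed it touching the floor at the expected height, then let go. Both cameras then showed it flat between the ribs. Its top measured about 42 mm above the desk, below the cover's underside at 46.5 mm.
- **Cover:** It met the end wall at about 15 N, after about 120 mm of travel. After I released it, the grip was at case y -1.0 mm in the top view and -2.0 mm in the scene view, where -1 mm means fully shut. That 1 mm disagreement is within the camera calibration error.
- **Everything else:** The stored battery was still in the rear bay when I looked just before closing. In the last top view the red battery and the other desk objects looked where they had been, judged by eye. The arm hid part of the lens cap and the mug in that view. The gripper was empty and clear of everything.

No check failed.

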